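# Open the safety-capped polish jar

## Robot

A 6-joint arm with a two-finger parallel gripper is mounted at the origin on the work surface. World frame = base frame: x ahead of the robot, y to its left, z up, the work surface at z = 0. Lengths are in m, angles in degrees, forces in N, time in s.
With the tool pointing down it reaches from about 0.4 to 0.825 m from the base axis. Payload 7 kg.
Tool frame: the origin (TCP) lies midway between the tips of the shut fingers; the grasp point (between the pads) lies 19 mm behind it; z points along the fingers, y is the line along which they close (so a half turn about z gives the same grasp; the last joint's range is limited). The gripper opens to 88 mm and grips with 3 to 60 N. Pads are 19 mm wide; open, the fingers measure 130 mm over their backs; the gripper's body (78 mm by 193 mm) begins 47 mm behind the grasp point.
Start: joints at [88.814, 20.546, 0.682, 0, -70.136, -16.507], TCP at [0.205, 0.643, 0.227] pointing down, gripper open.
Joint ranges: [-176.03, 176.03], [-82.01, 121.73], [-58.28, 71.71], [-173.87, 95.51], [-174.79, -0.11], [-173.66, 173.66]. Speed limits (degrees/s): [136.94, 136.94, 172.46, 180, 180, 180].

## Interface

Orientations are given as [roll, pitch, yaw] about the fixed x, y, z axes, in that order (R = Rz(yaw) Ry(pitch) Rx(roll)).
In Python, from plant import r, eyes, workorder gives the robot as it stands.
- The arm moves only by the tool step_arm, never from a script. Its argument "plan" is a list of rows, each a list of 5 numbers: the shift along the tool's x, y, z each as a share of 25 cm, from -1 to 1, then the turn about the tool's z as a share of 60 degrees, from -1 to 1, then the finger opening in mm, from 0 to 87.6. In form: [[x, y, z, turn, jaw], ...]. A call has 1 to 12 rows; each row is the pose to reach, as a shift and turn from the pose commanded when the call began, along the tool's axes at that moment; what a row does not reach only later rows make up. A row lasts 1/12 s, in which the tool goes at most 41.7 mm and 7.16 degrees, less where a joint would pass 70% of its speed; a pose out of reach is approached as far as the arm can. A call with a number of a shift or a turn outside -1 to 1 is refused whole. A call with a gripper value outside its range is refused whole. The fingers move at their own pace and stop on an object; "newtons" is the grip in N (left out, the last holds). Time passes only in rows, so rows that repeat a pose let the fingers close. It gives the time, the measured TCP pose, the force, the opening and the grip force at its end, in the units of the state.
- r.get_state(): the state, without advancing time (a new reading comes with each control period).
- eyes.capture(name): name is "scene" or "top"; returns the picture (480x640x3 uint8, red, green, blue); there is no depth.
- eyes.camera_model(name): a dict with "fov_y" (degrees; the focal length in pixels is half the picture's height over the tangent of half this angle, whatever the lens; pixels are square), "cx", "cy" (the principal point, pixels), "world_to_cam" (4x4, takes a point from world to camera coordinates). Camera axes: x right, y up, looking along -z (the intrinsics and any distortion apply to the point x, -y, -z); pixel columns grow to the right and rows downward; lengths in m; the calibration is good to about 2 mm. A picture is of the moment at which its call begins. camera_model takes no time and is no camera call.
- workorder.close_job(): hands the job in; it is judged then, once.
The state is a dict: "time_s": time; "joints": joint angles; "qd": joint speeds; "joint_torque": joint torques, N m; "tcp_pos": TCP position; "eef_rot": TCP orientation; "contact_force": force on the tool from outside, world axes, zero at the start; "moment": the same for the moment, N m; "gripper_width": finger opening in m; "gripper_force": force on a finger pad.
Only numpy, scipy, OpenCV 4.12 (cv2) and the standard library are available. Lean on these libraries where they do the work, as an engineer would, in place of code of your own. Each camera call takes 0.05 s, during which the arm holds its last target. There are 200 camera calls.

## Task

Open the jar of silver polish: gently squeeze the two yellow side tabs of its blue safety cap inward, no harder than needed, and, keeping them squeezed, turn the cap anticlockwise (seen from above) until you feel it come up against its stop, without forcing it, then lift it straight off. Set the cap down gently, right way up, in the steel tray and let go of it, leaving the other things on the bench alone.

Things in the scene. Friction and masses are not known exactly. Their poses are not given: they have to be found in the camera images.
- jar: White polish jar with a green band, 76 mm across, screwed down in a wooden cradle 120 x 120 x 22 mm; it cannot move. Origin at the centre of the cradle's underside, z up along the jar's axis. The shoulder is 60 mm above the origin; the neck, 28 mm across with bayonet lugs, ends 90 mm above it.
- jar_catch (a point): Centre of the jar's shoulder, on its axis, 60 mm above the jar's origin. On the shoulder stand two pairs of white catch posts, 8 mm tall, on the jar's +x and -x sides, 27 to 34 mm from the axis: while a cap tab is out, its narrow foot is trapped between two posts and the cap can turn only about 4 degrees.
- cap: Loose blue safety cap on the neck, about 70 g, 44 mm across, 33 mm tall, a yellow tab on its own +x and -x sides. Origin at the centre of its skirt's underside, z up; seated, that is 61 mm above the jar's origin and cap x lies along jar x. It has 1.5 mm of sideways and 2 mm of upward play on the neck; 28 mm of lift clears the neck.
- cap_top (a point): Centre of the cap's top, 33 mm above its origin. Two lugs inside hold the cap down. Tabs squeezed, it turns anticlockwise almost freely; at a hidden angle, 38 to 73 degrees, different each time, the lugs come clear, and about 7 degrees later it meets a springy stop (0.09 N m more per degree). Only there does it lift off. Pulling sooner or turning hard strains it: keep the force between cap and jar below 40 N.
- cap_grip (a point): Point on the cap's axis, 25 mm above the cap's origin, at about the middle height of the tabs' grip plates: a good height for the middle of the finger pads. Its axes are the cap's. Close the fingers along x; the tabs measure 61 mm over both when out, 52 mm when squeezed in. About 25 N of grip is plenty.
- tab_a (a joint): How far the yellow tab on the cap's +x side is squeezed in towards the axis: 0 m out, 0.0045 m fully in; it clears the catch posts from 3.5 mm on. Its grip plate is 20 mm wide, 4 mm thick, 11 to 35 mm above the cap's origin; below it a foot 10 mm wide reaches down to 1 mm. A spring pushes it out with 3 N, 8 N fully in.
- tab_b (a joint): The same for the tab on the cap's -x side.
- tray: Open square steel tray, 150 x 150 mm, 12 mm high, walls and floor 4 mm; it stays put. Origin at the centre of its underside, so its inner floor is 4 mm above the origin.
- hammer: Bystander: chasing hammer lying on the bench, 260 mm long, origin under its middle.
- medal1: Bystander: round wooden medallion with silver relief, 90 mm across, 12 mm thick, origin at its underside.
- medal2: Bystander: second medallion, like the first.
- bottle: Bystander: white bottle with yellow cap, 52 mm across, 150 mm tall, origin at its underside.
- plainjar: Bystander: amber glass jar with a plain black lid, 70 mm across, 85 mm tall, origin at its underside. Not the jar to open.
- giftbox: Bystander: blue gift box, 70 x 110 x 50 mm, origin at its underside.
- punches: Bystander: dark wooden block, 50 x 120 x 45 mm, with five steel punches standing in it to about 110 mm, origin at its underside.
Things that resemble listed ones, but are neither listed nor needed, are in the scene too. What is shaped like the tray but orange is not meant.

How it is judged:
By the outcome, as a careful person would: the job done as asked, in the order asked, and still so for the second after the job is handed in, with the robot touching nothing.
It also fails if it takes over 72 s, if anything falls off the work surface, if the arm or the gripper's body presses on something with over 40 N, if the wrist force passes 120 N, or if a joint passes its speed limit or range.

## Working session

There is one attempt and no reset: what is moved stays moved. The work goes in short steps, Python scripts to look and compute and a tool call to move; the robot and the scene stay as the last step left them, time stands still between calls to the robot, and variables do not carry over. Pictures are saved under pics/ and viewed, at most 10 in all, crops included, and the job is handed in when it is done.

Besides the shell and the picture viewer there is one more tool, called after "Call:" as name(argument=value, ...), one argument or row to a line, values as JSON. step_arm: Moves the arm, as the interface text tells. Its arguments: {"type":"object","properties":{"plan":{"type":"array"},"newtons":{"type":"number"}},"required":["plan"]}

```bash
mkdir -p pics; ls; python3 - <<'E'
from plant import r, eyes
import cv2
for n in("scene","top"):
    cv2.imwrite(f"pics/{n}0.png",eyes.capture(n)[:,:,::-1]); print(eyes.camera_model(n))
print(r.get_state())
E
```

```text
pics
{'fov_y': 55.09962486277858, 'cx': 323.02829271737824, 'cy': 243.5679604415908, 'world_to_cam': array([[ 0.57251389,  0.81987592, -0.00559556, -0.25894741],
       [-0.61955414,  0.4370804 ,  0.65200721,  0.27699372],
       [ 0.53701072, -0.36981643,  0.75819212, -1.34221848],
       [ 0.        ,  0.        ,  0.        ,  1.        ]])}
{'fov_y': 50.19308490961089, 'cx': 318.60700029860135, 'cy': 237.14184352648772, 'world_to_cam': array([[-0.01937601, -0.99970562, -0.01460289,  0.01332656],
       [ 0.9926004 , -0.02098531,  0.11959958, -0.48744479],
       [-0.11987081, -0.01217748,  0.99271481, -1.43567662],
       [ 0.        ,  0.        ,  0.        ,  1.        ]])}
{'time_s': 0.1, 'joints': array([ 8.88150560e+01,  2.05867810e+01,  6.38958634e-01, -1.75823678e-02,
       -7.01371467e+01, -1.65057960e+01]), 'qd': array([ 0.07331807, -0.18728546,  0.01702271,  0.04223058, -0.07742599,
       -0.05467775]), 'joint_torque': array([-1.65740348e-03, -5.84159732e+01,  2.93751222e+01,  7.01563239e+00,
        1.02114220e-02, -6.17714272e-05]), 'tcp_pos': array([0.20502434, 0.6426406 , 0.2257226 ]), 'eef_rot': array([ 1.79913836e+02, -8.29459105e-03, -1.76967200e+01]), 'contact_force': array([-0.72330468, -0.42357875, -0.18992442]), 'moment': array([0.01868826, 0.01370526, 0.00657063]), 'gripper_force': 0.0, 'gripper_width': 0.08781867449711879}
```

View pics/scene0.png

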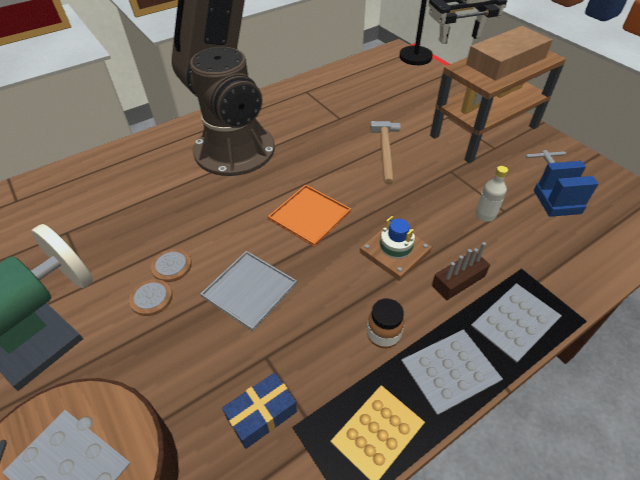

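View pics/top0.png

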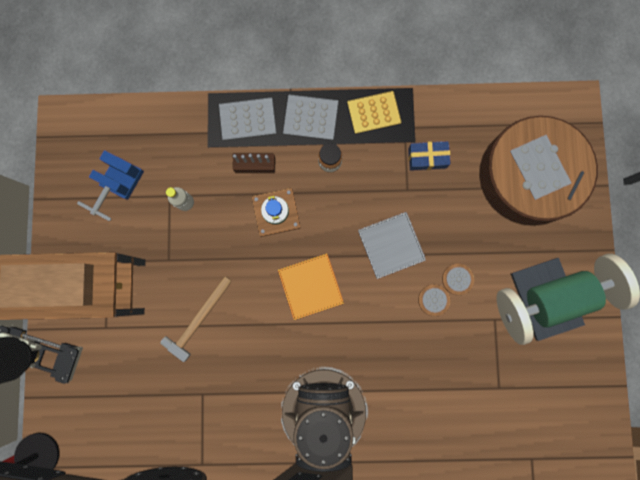

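The top view shows the blue-capped jar at (274,209) in its cradle and the steel tray at (392,245). In the scene view they are at (399,230) and (249,289). Things that could be mistaken for them:
- **Jar:** the amber jar with the black lid, top (330,155).
- **Tray:** the orange tray (311,287) and the grey sheets on the mat (247,118) and (311,117).

I choose the blue cap with yellow tabs and the plain steel tray. Next I take one close crop to check.

```bash
cat > h.py <<'E'
import numpy as np, cv2
from plant import r, eyes
def proj(n,P):
    m=eyes.camera_model(n);f=240/np.tan(np.radians(m['fov_y']/2))
    p=np.atleast_2d(P)@m['world_to_cam'][:3,:3].T+m['world_to_cam'][:3,3]
    return np.c_[m['cx']+f*p[:,0]/-p[:,2], m['cy']-f*p[:,1]/-p[:,2]]
def back(n,uv,z):
    m=eyes.camera_model(n);f=240/np.tan(np.radians(m['fov_y']/2));R=m['world_to_cam'][:3,:3];t=m['world_to_cam'][:3,3]
    uv=np.atleast_2d(uv).astype(float)
    d=np.c_[(uv[:,0]-m['cx'])/f,-(uv[:,1]-m['cy'])/f,-np.ones(len(uv))]@R
    c=-R.T@t
    return c+d*((z-c[2])/d[:,2])[:,None]
E
python3 - <<'E'
import cv2,numpy as np
from h import *
a=cv2.imread('pics/top0.png');b=cv2.imread('pics/scene0.png')
k=8
A=cv2.resize(a[180:240,245:305],None,fx=6.5,fy=6.5,interpolation=cv2.INTER_CUBIC)
B=cv2.resize(b[205:275,360:430],(390,390),interpolation=cv2.INTER_CUBIC)
cv2.imwrite('pics/c1.png',np.hstack([A,B]))
print(back('top',[274,207],.094),back('scene',[399.5,224],.094))
print(back('top',[392,245],.012),back('scene',[249,289],.008))
# tray corners top guess
print(back('top',[[358,232+11],[410,213],[424,262],[376,277]],.012))
s=r.get_state(); print(proj('top',s['tcp_pos']),proj('scene',s['tcp_pos']))
E
```

```text
[[0.56603131 0.12391422 0.094     ]] [[0.56590946 0.12688061 0.094     ]]
[[ 0.46243467 -0.20736851  0.012     ]] [[ 0.46859925 -0.20900614  0.008     ]]
[[ 0.47028193 -0.10967682  0.012     ]
 [ 0.55465611 -0.26289388  0.012     ]
 [ 0.4115337  -0.29714419  0.012     ]
 [ 0.37137731 -0.15832646  0.012     ]]
[[ 56.46533275 348.53555351]] [[459.0845443   38.79389576]]
```

View pics/c1.png

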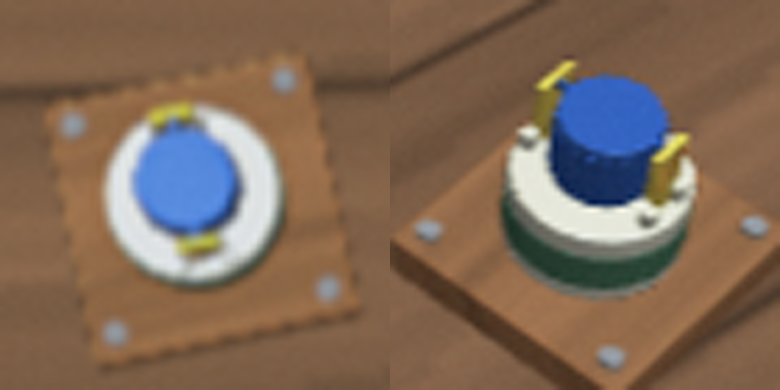

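The crop confirms the choice: a blue cap with two yellow tabs, on a white jar with a green band, in a square cradle. In the top view the tabs are near (271.6,197.5) and (275.5,217.5). I now measure the cap, tab angle, cradle and tray with colour masks.

```bash
python3 - <<'E'
import cv2,numpy as np
from h import *
for n,(u0,v0,w) in {'top':(245,180,60),'scene':(360,205,70)}.items():
    im=cv2.imread(f'pics/{n}0.png')[v0:v0+w,u0:u0+w];hsv=cv2.cvtColor(im,cv2.COLOR_BGR2HSV)
    Y=cv2.inRange(hsv,(22,150,70),(35,255,255)); B=cv2.inRange(hsv,(100,120,60),(130,255,255))
    for nm,M in(('Y',Y),('B',B)):
        k,l,st,c=cv2.connectedComponentsWithStats(M)
        for i in range(1,k):
            if st[i,4]>5:
                uv=c[i]+[u0,v0]; print(n,nm,st[i],uv.round(2),back(n,uv,.096 if nm=='Y' else .094).round(4))
t=cv2.imread('pics/top0.png')
cor=np.array([[49,104],[308,58],[354,305],[100,362]])/6.5+[244.6,179.6]
p=back('top',cor,.022);print('cradle',p.round(4),p.mean(0));d=p[[0,1]].mean(0)-p[[2,3]].mean(0);print(np.degrees(np.arctan2(d[1],d[0])))
# tray by low saturation
h=cv2.cvtColor(t,cv2.COLOR_BGR2HSV);M=cv2.inRange(h,(0,0,60),(180,60,255));M=cv2.morphologyEx(M,cv2.MORPH_OPEN,np.ones((3,3)))
k,l,st,c=cv2.connectedComponentsWithStats(M)
i=l[245,392];pts=np.argwhere(l==i)[:,::-1].astype(np.float32);R=cv2.minAreaRect(pts);print(st[i],R)
print(back('top',cv2.boxPoints(R),.01).round(4),back('top',R[0],.01))
E
```

```text
top B [ 21  19  15  17 192] [273.19 207.38] [[0.565  0.1262 0.094 ]]
scene Y [26 15  4  9 19] [387.26 223.53] [[0.5506 0.1044 0.096 ]]
scene Y [47 28  4  9 15] [408.  237.2] [[0.607  0.1147 0.096 ]]
scene B [ 29  14  21  23 380] [398.21 229.5 ] [[0.5767 0.1137 0.094 ]]
cradle [[0.6142 0.1944 0.022 ]
 [0.6326 0.0782 0.022 ]
 [0.5205 0.0593 0.022 ]
 [0.4974 0.1722 0.022 ]] [0.56618301 0.12603116 0.022     ]
10.189480215637714
[ 359  212   66   66 2793] ((391.6094055175781, 244.77847290039062), (53.28551483154297, 53.551448822021484), 68.5522689819336)
[[ 0.5091 -0.1079  0.01  ]
 [ 0.5635 -0.2543  0.01  ]
 [ 0.4179 -0.3043  0.01  ]
 [ 0.3647 -0.1595  0.01  ]] [[ 0.463305  -0.2065295  0.01     ]]
```

```bash
python3 - <<'E'
from h import *
print('legbase scene',back('scene',[[437,135],[476,156]],0))
b=back('scene',[[437,135],[476,156]],0)
for z in(.15,.2,.25,.3,.35): print(z,proj('scene',b+[0,0,z]).round(0).tolist(),proj('top',b+[0,0,z]).round(0).tolist())
print(back('top',[[145,315],[145,258]],.25))
print('hammer',back('top',[[228,280],[175,350]],.02),'bottle',back('top',[178,196],.13),'punch',back('top',[254,160],.05))
E
```

```text
legbase scene [[0.29378131 0.52753399 0.        ]
 [0.43022041 0.54829833 0.        ]]
0.15 [[447.0, 90.0], [490.0, 110.0]] [[117.0, 310.0], [111.0, 258.0]]
0.2 [[451.0, 73.0], [496.0, 93.0]] [[109.0, 310.0], [103.0, 256.0]]
0.25 [[455.0, 55.0], [501.0, 75.0]] [[100.0, 311.0], [94.0, 254.0]]
0.3 [[459.0, 35.0], [507.0, 55.0]] [[91.0, 311.0], [84.0, 253.0]]
0.35 [[463.0, 15.0], [514.0, 34.0]] [[81.0, 312.0], [74.0, 251.0]]
[[0.28209914 0.41983988 0.25      ]
 [0.41892607 0.42275838 0.25      ]]
hammer [[0.37094764 0.26470277 0.02      ]
 [0.17743173 0.41387488 0.02      ]] bottle [[0.59526979 0.37938412 0.13      ]] punch [[0.7124652  0.18465037 0.05      ]]
```

Call:
step_arm(
  plan=[
    [0.13, 0.46, 0, 0, 87],
    [0.25, 0.92, 0, 0, 87],
    [0.25, 0.92, 0, 0, 87],
    [0.25, 0.92, 0, 0, 87],
    [0.25, 0.92, 0, 0, 87],
    [0.25, 0.92, 0, 0, 87],
    [0.25, 0.92, 0, 0, 87],
  ],
)

```text
time_s: 0.68
tcp_pos: [0.1944, 0.3995, 0.2267]
eef_rot: [180.0, 0.1, -17.8]
contact_force: [-0.9, -1.2, -1.7]
gripper_width: 0.0872
gripper_force: 0.0
```

Call:
step_arm(
  plan=[
    [0.97, 0.35, 0, 0.95, 87],
    [0.97, 0.35, 0, 0.95, 87],
    [0.97, 0.35, 0, 0.95, 87],
    [0.97, 0.35, 0, 0.95, 87],
    [0.97, 0.35, 0, 0.95, 87],
    [0.97, 0.35, 0, 0.95, 87],
    [0.97, 0.35, 0, 0.95, 87],
    [0.97, 0.35, 0, 0.95, 87],
    [0.97, 0.35, 0, 0.95, 87],
  ],
)

```text
time_s: 1.43
tcp_pos: [0.3998, 0.2467, 0.2261]
eef_rot: [179.9, -0.0, -75.2]
contact_force: [-1.0, 0.5, 0.1]
gripper_width: 0.0872
gripper_force: 0.0
```

```bash
python3 - <<'E'
from h import *
s=r.get_state();print(s['tcp_pos'],s['eef_rot'],s['joints'].round(1))
y=np.radians(s['eef_rot'][2]);d=np.array([.566,.1257])-s['tcp_pos'][:2]
print(d@[np.cos(y),np.sin(y)]/.25,d@[np.sin(y),-np.cos(y)]/.25)
E
```

```text
[0.39981738 0.24673788 0.22608876] [ 1.79946224e+02 -3.25968661e-02 -7.51731218e+01] [ 55.8   0.9 -24.1  -0.  -65.  -40.9]
0.6381349807297517 -0.5187032182758234
```

Call:
step_arm(
  plan=[
    [0.64, -0.52, 0, 0.08, 87],
    [0.64, -0.52, 0, 0.08, 87],
    [0.64, -0.52, 0, 0.08, 87],
    [0.64, -0.52, 0, 0.08, 87],
    [0.64, -0.52, 0, 0.08, 87],
    [0.64, -0.52, 0, 0.08, 87],
    [0.64, -0.52, 0.2, 0.08, 87],
    [0.64, -0.52, 0.36, 0.08, 87],
    [0.64, -0.52, 0.36, 0.08, 87],
    [0.64, -0.52, 0.36, 0.08, 87],
  ],
)

```text
time_s: 2.27
tcp_pos: [0.5648, 0.1273, 0.134]
eef_rot: [179.6, -0.1, -79.3]
contact_force: [-0.7, 0.0, 0.7]
gripper_width: 0.0875
gripper_force: 0.0
```

```bash
python3 - <<'E'
from h import *
s=r.get_state();print(s['tcp_pos'],s['eef_rot'],s['joints'].round(1),s['contact_force'])
im={}
for n,(u0,v0,w) in {'top':(245,175,60),'scene':(350,180,80)}.items():
    im[n]=cv2.resize(eyes.capture(n)[v0:v0+w,u0:u0+w,::-1],(400,400),interpolation=cv2.INTER_CUBIC)
cv2.imwrite('pics/c2.png',np.hstack([im['top'],im['scene']]))
P=s['tcp_pos']
print((proj('scene',[P,[.566,.1257,.094]])-[350,180])*5)
E
```

```text
[0.56480246 0.1273216  0.13399633] [ 1.79640344e+02 -1.27042445e-01 -7.93023442e+01] [ 32.   16.2 -18.6  -0.  -55.6 -21.3] [-0.74574892  0.04282674  0.70656018]
[[257.82537507 154.07108635]
 [245.60377128 221.25167858]]
```

View pics/c2.png

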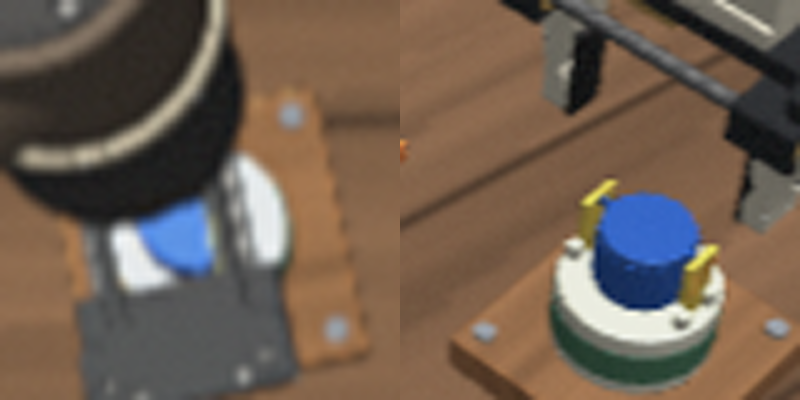

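The scene half of the crop shows the open fingers at (570,105) and (760,225), straddling the cap, whose top centre is at (645,222). My projected cap centre is (645.6,221), so the estimate agrees. I descend now.

Call:
step_arm(
  plan=[
    [0, 0, 0.06, 0.0, 87],
    [0, 0, 0.12, 0.0, 87],
    [0, 0, 0.16, 0.0, 87],
    [0, 0, 0.16, 0.0, 87],
    [0, 0, 0.16, 0.0, 87],
  ],
)

```text
time_s: 2.78
tcp_pos: [0.5675, 0.1284, 0.0979]
eef_rot: [-179.9, 0.0, -79.4]
contact_force: [0.2, -0.1, -0.2]
gripper_width: 0.087
gripper_force: 0.0
```

```bash
cat >> h.py <<'E'
def avg(n=8):
    S=[]
    for _ in range(n):
        eyes.capture('top'); s=r.get_state(); S.append(np.r_[s['tcp_pos'],s['eef_rot'][2],s['contact_force'],s['moment'],s['gripper_width'],s['gripper_force']])
    S=np.array(S); return S.mean(0).round(4),S.std(0).round(4)
E
python3 - <<'E'
from h import *
m,s=avg(6);print(m,s)
y=np.radians(m[3]);d=np.array([.566,.126])-m[:2]
print(d@[np.cos(y),np.sin(y)]/.25,d@[np.sin(y),-np.cos(y)]/.25)
E
```

```text
[ 5.6760e-01  1.2830e-01  9.7800e-02 -7.9461e+01 -4.7000e-02 -1.8300e-02
 -4.1000e-03  7.3100e-02 -3.2700e-02  2.4400e-02  8.6900e-02  0.0000e+00] [2.000e-04 1.000e-04 3.000e-04 1.910e-02 3.389e-01 3.381e-01 3.066e-01
 1.770e-02 3.990e-02 3.460e-02 2.000e-04 0.000e+00]
0.007874211364137532 0.00797475989562629
```

Call:
step_arm(
  plan=[
    [0.008, 0.008, 0.04, -0.005, 87],
    [0.008, 0.008, 0.08, -0.005, 87],
    [0.008, 0.008, 0.098, -0.005, 87],
    [0.008, 0.008, 0.098, -0.005, 87],
    [0.008, 0.008, 0.098, -0.005, 87],
  ],
)

```text
time_s: 3.5
tcp_pos: [0.5649, 0.1252, 0.0713]
eef_rot: [179.9, -0.0, -79.2]
contact_force: [-0.1, -0.4, -0.3]
gripper_width: 0.0869
gripper_force: 0.0
```

```bash
python3 - <<'E'
from h import *
print(avg(3)[0])
E
```

```text
[ 5.65400e-01  1.25600e-01  7.20000e-02 -7.91861e+01  4.74700e-01
  2.13600e-01  3.31800e-01  6.79000e-02 -4.31000e-02  1.51000e-02
  8.70000e-02  0.00000e+00]
```

Call:
step_arm(
  newtons=18,
  plan=[
    [0, 0, 0, 0, 72],
    [0, 0, 0, 0, 66],
    [0, 0, 0, 0, 62],
    [0, 0, 0, 0, 59],
    [0, 0, 0, 0, 56],
    [0, 0, 0, 0, 53],
    [0, 0, 0, 0, 50],
    [0, 0, 0, 0, 46],
    [0, 0, 0, 0, 46],
    [0, 0, 0, 0, 46],
  ],
)

```text
time_s: 4.48
tcp_pos: [0.5656, 0.1257, 0.0723]
eef_rot: [-180.0, 0.0, -79.2]
contact_force: [1.7, 0.7, 1.3]
gripper_width: 0.0516
gripper_force: 18.0
```

```bash
python3 - <<'E'
from h import *
print(avg(3)[0])
E
```

```text
[ 5.65600e-01  1.25700e-01  7.23000e-02 -7.91853e+01  1.90290e+00
  7.17100e-01  6.24900e-01  1.91300e-01 -8.11500e-01 -1.25000e-02
  5.14000e-02  1.80001e+01]
```

Call:
step_arm(
  plan=[
    [0, 0, 0, -0.05, 46],
    [0, 0, 0, -0.1, 46],
    [0, 0, 0, -0.15, 46],
    [0, 0, 0, -0.2, 46],
    [0, 0, 0, -0.25, 46],
    [0, 0, 0, -0.3, 46],
    [0, 0, 0, -0.35, 46],
    [0, 0, 0, -0.4, 46],
    [0, 0, 0, -0.45, 46],
    [0, 0, 0, -0.5, 46],
    [0, 0, 0, -0.5, 46],
  ],
)

```text
time_s: 5.55
tcp_pos: [0.5658, 0.1257, 0.0723]
eef_rot: [-180.0, -0.0, -49.1]
contact_force: [3.1, 0.4, 0.4]
gripper_width: 0.0511
gripper_force: 18.0
```

```bash
python3 - <<'E'
from h import *
print(avg(3)[0])
E
```

```text
[ 5.65700e-01  1.25700e-01  7.22000e-02 -4.92691e+01  3.43860e+00
  9.96900e-01  2.68000e-02  1.95700e-01 -1.25780e+00 -1.00000e-04
  5.15000e-02  1.79998e+01]
```

Call:
step_arm(
  plan=[
    [0.002, -0.002, 0, -0.05, 46],
    [0.002, -0.002, 0, -0.1, 46],
    [0.002, -0.002, 0, -0.15, 46],
    [0.002, -0.002, 0, -0.2, 46],
    [0.002, -0.002, 0, -0.22, 46],
    [0.002, -0.002, 0, -0.22, 46],
  ],
)

```text
time_s: 6.2
tcp_pos: [0.566, 0.1255, 0.0722]
eef_rot: [-180.0, -0.0, -36.0]
contact_force: [1.4, -0.3, 2.7]
gripper_width: 0.0513
gripper_force: 18.0
```

```bash
cat > m.py <<'E'
from h import *
m=avg(3)[0]; print('turn',m[3]+79.19,'xyz',m[:3],'F',m[4:7],'M',m[7:10],m[10:])
E
python3 m.py
```

```text
turn 43.096999999999994 xyz [0.566  0.1255 0.0722] F [ 1.4843 -0.4731  3.3513] M [ 0.1067 -0.5676  0.0137] [ 0.0513 18.0003]
```

Call:
step_arm(
  plan=[
    [0, 0, 0, -0.025, 46],
    [0, 0, 0, -0.05, 46],
    [0, 0, 0, -0.05, 46],
  ],
)

```text
time_s: 6.6
tcp_pos: [0.5659, 0.1254, 0.0722]
eef_rot: [-180.0, -0.0, -33.0]
contact_force: [0.5, 0.1, 4.2]
gripper_width: 0.0513
gripper_force: 18.0
```

```bash
python3 m.py
```

```text
turn 46.1177 xyz [0.5659 0.1255 0.0722] F [ 0.7182 -0.1444  4.51  ] M [ 0.0917 -0.2424  0.0173] [ 0.0515 18.0004]
```

Call:
step_arm(
  plan=[
    [0, 0, 0, -0.025, 46],
    [0, 0, 0, -0.05, 46],
    [0, 0, 0, -0.05, 46],
  ],
)

```text
time_s: 7.0
tcp_pos: [0.5659, 0.1254, 0.0722]
eef_rot: [180.0, 0.0, -30.0]
contact_force: [0.0, 0.5, 6.5]
gripper_width: 0.0518
gripper_force: 18.0
```

```bash
python3 m.py
```

```text
turn 49.14619999999999 xyz [0.5659 0.1254 0.0722] F [ 0.3704 -0.2431  5.0032] M [ 0.0424 -0.1838  0.0166] [ 0.0514 18.0005]
```

Call:
step_arm(
  plan=[
    [0, 0, -0.002, -0.025, 46],
    [0, 0, -0.002, -0.05, 46],
    [0, 0, -0.002, -0.05, 46],
  ],
)

```text
time_s: 7.4
tcp_pos: [0.5659, 0.1254, 0.0723]
eef_rot: [180.0, 0.0, -27.0]
contact_force: [2.3, 0.7, 0.6]
gripper_width: 0.0514
gripper_force: 18.0
```

```bash
python3 m.py
```

```text
turn 52.10979999999999 xyz [0.5659 0.1255 0.0722] F [ 2.7147  0.6567 -0.4733] M [ 0.1829 -0.9826 -0.0544] [ 0.0516 17.9998]
```

Call:
step_arm(
  plan=[
    [0, 0, 0, -0.02, 46],
    [0, 0, 0, -0.033, 46],
    [0, 0, 0, -0.033, 46],
  ],
)

```text
time_s: 7.8
tcp_pos: [0.566, 0.1254, 0.0724]
eef_rot: [180.0, 0.0, -25.0]
contact_force: [3.4, 0.4, -0.9]
gripper_width: 0.0514
gripper_force: 18.0
```

```bash
python3 m.py
```

```text
turn 54.1653 xyz [0.5659 0.1255 0.0724] F [ 3.4699  0.06   -2.2782] M [ 0.116  -1.1915 -0.0252] [ 0.0514 17.9997]
```

Call:
step_arm(
  plan=[
    [0, 0, 0, -0.025, 46],
    [0, 0, 0, -0.05, 46],
    [0, 0, 0, -0.05, 46],
  ],
)

```text
time_s: 8.2
tcp_pos: [0.566, 0.1256, 0.0726]
eef_rot: [-180.0, -0.0, -22.0]
contact_force: [2.8, 0.8, -0.6]
gripper_width: 0.0513
gripper_force: 18.0
```

```bash
python3 m.py
```

```text
turn 57.1302 xyz [0.566  0.1256 0.0726] F [ 2.649   1.1498 -0.8593] M [ 0.3733 -1.0074 -0.0095] [ 0.0514 17.9998]
```

Call:
step_arm(
  plan=[
    [0, 0, 0, -0.025, 46],
    [0, 0, 0, -0.05, 46],
    [0, 0, 0, -0.05, 46],
  ],
)

```text
time_s: 8.6
tcp_pos: [0.566, 0.1258, 0.0726]
eef_rot: [-180.0, -0.0, -19.0]
contact_force: [1.5, 1.8, -0.4]
gripper_width: 0.0518
gripper_force: 18.0
```

```bash
python3 m.py
```

```text
turn 60.1118 xyz [0.566  0.1258 0.0726] F [ 2.2067  2.9174 -0.867 ] M [ 0.9197 -0.8235 -0.079 ] [ 0.0516 17.9998]
```

Call:
step_arm(
  plan=[
    [0, 0, 0, -0.02, 46],
    [0, 0, 0, -0.033, 46],
    [0, 0, 0, -0.033, 46],
  ],
)

```text
time_s: 9.0
tcp_pos: [0.566, 0.1256, 0.0726]
eef_rot: [-180.0, -0.0, -17.0]
contact_force: [2.9, 3.3, -0.9]
gripper_width: 0.0513
gripper_force: 18.0
```

```bash
python3 m.py
```

```text
turn 62.15 xyz [0.566  0.1257 0.0726] F [ 2.6299  3.1171 -1.2858] M [ 1.2099 -0.8034 -0.1589] [ 0.0514 17.9999]
```

Call:
step_arm(
  plan=[
    [0, 0, 0, -0.02, 46],
    [0, 0, 0, -0.033, 46],
    [0, 0, 0, -0.033, 46],
  ],
)

```text
time_s: 9.4
tcp_pos: [0.566, 0.1255, 0.0726]
eef_rot: [-180.0, -0.0, -15.0]
contact_force: [2.5, 2.9, -1.5]
gripper_width: 0.0517
gripper_force: 18.0
```

```bash
python3 m.py; python3 m.py
```

```text
turn 64.1356 xyz [0.566  0.1255 0.0726] F [ 2.7379  3.2402 -0.9744] M [ 1.2534 -0.9222 -0.2361] [ 0.0515 17.9998]
turn 64.1285 xyz [0.566  0.1256 0.0726] F [ 2.1092  3.3585 -0.5442] M [ 1.3115 -0.9599 -0.2589] [ 0.0516 17.9999]
```

The torque has risen steadily since about 60° of turn, now to −0.25 N m, so the cap is on its stop. I try a small lift and check the force.

Call:
step_arm(
  plan=[
    [0, 0, -0.005, 0.015, 46],
    [0, 0, -0.01, 0.015, 46],
    [0, 0, -0.014, 0.015, 46],
    [0, 0, -0.014, 0.015, 46],
  ],
)

```text
time_s: 10.03
tcp_pos: [0.5659, 0.1256, 0.0754]
eef_rot: [180.0, 0.0, -16.0]
contact_force: [4.0, 3.5, -6.0]
gripper_width: 0.0514
gripper_force: 18.0
```

```bash
python3 m.py
```

```text
turn 63.207699999999996 xyz [0.5659 0.1256 0.0755] F [ 4.358   4.3276 -4.8604] M [ 1.5119 -1.4935 -0.2093] [ 0.0515 17.9994]
```

Call:
step_arm(
  plan=[
    [0.003, -0.004, -0.0, 0, 46],
    [0.003, -0.004, -0.004, 0, 46],
    [0.003, -0.004, -0.008, 0, 46],
    [0.003, -0.004, -0.012, 0, 46],
  ],
)

```text
time_s: 10.52
tcp_pos: [0.566, 0.1257, 0.0784]
eef_rot: [179.9, 0.1, -16.0]
contact_force: [1.4, 1.5, -7.9]
gripper_width: 0.0515
gripper_force: 18.0
```

```bash
python3 m.py
```

```text
turn 63.2161 xyz [0.5661 0.1257 0.0788] F [-1.1932  1.1914 -3.3352] M [ 0.5042  0.4014 -0.2027] [ 0.0514 17.9997]
```

Call:
step_arm(
  plan=[
    [0, 0, -0.01, 0, 46],
    [0, 0, -0.02, 0, 46],
    [0, 0, -0.03, 0, 46],
    [0, 0, -0.03, 0, 46],
  ],
)

```text
time_s: 11.0
tcp_pos: [0.5678, 0.1263, 0.0879]
eef_rot: [-180.0, -0.1, -15.9]
contact_force: [0.3, -0.3, -0.6]
gripper_width: 0.0515
gripper_force: 18.0
```

```bash
python3 - <<'E'
from h import *
n,u0,v0,w='scene',350,170,80
cv2.imwrite('pics/c3.png',cv2.resize(eyes.capture(n)[v0:v0+w,u0:u0+w,::-1],(560,560),interpolation=cv2.INTER_CUBIC))
E
python3 m.py
```

```text
turn 63.2555 xyz [0.5674 0.1263 0.0872] F [ 0.1295  0.0819 -1.2211] M [ 0.0105  0.0034 -0.0213] [ 0.0515 17.9999]
```

View pics/c3.png

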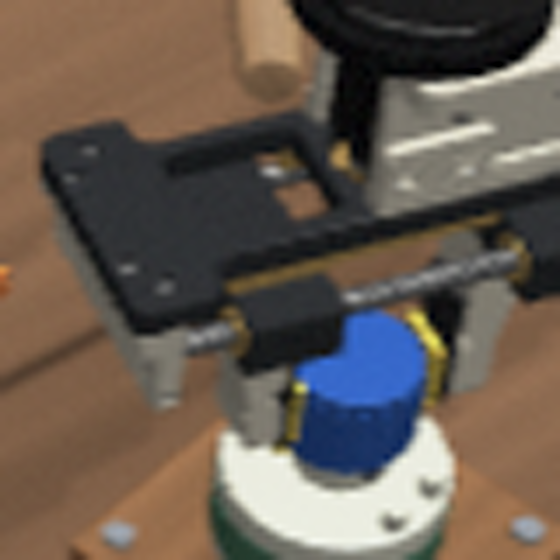

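The cap (centre about (360,370) in the crop) is rising with the fingers, with the neck visible under it. The force is down to about the cap's weight, so it is free. I lift clear.

Call:
step_arm(
  plan=[
    [0, 0, -0.04, 0, 46],
    [0, 0, -0.09, 0, 46],
    [0, 0, -0.15, 0, 46],
    [0, 0, -0.22, 0, 46],
    [0, 0, -0.3, 0, 46],
    [0, 0, -0.36, 0, 46],
    [0, 0, -0.4, 0, 46],
    [0, 0, -0.4, 0, 46],
  ],
)

```text
time_s: 11.87
tcp_pos: [0.5682, 0.1267, 0.1896]
eef_rot: [-179.8, -0.2, -15.9]
contact_force: [0.7, 0.7, -0.7]
gripper_width: 0.0517
gripper_force: 18.0
```

```bash
python3 m.py; python3 - <<'E'
from h import *
s=r.get_state();y=np.radians(s['eef_rot'][2]);d=np.array([.465,-.207])-s['tcp_pos'][:2]
print(d,d@[np.cos(y),np.sin(y)]/.25,d@[np.sin(y),-np.cos(y)]/.25,s['joints'])
E
```

```text
turn 63.2296 xyz [0.5669 0.1263 0.1867] F [ 0.2163  0.5227 -1.4631] M [-0.0006  0.0008  0.0146] [ 0.0514 17.9998]
[-0.10140388 -0.33307326] -0.02352080477518631 1.3924709996767795 [ 3.18334204e+01  1.34593756e+01 -1.48636822e+01 -2.74312845e-02
 -6.17341312e+01  4.22144830e+01]
```

Call:
step_arm(
  plan=[
    [0, 0.06, 0, 0, 46],
    [0, 0.16, 0, 0, 46],
    [0, 0.28, 0, 0, 46],
    [0, 0.4, 0, 0, 46],
    [0, 0.52, 0, 0, 46],
    [0, 0.64, 0, 0, 46],
    [0, 0.76, 0, 0, 46],
    [0, 0.88, 0, 0, 46],
  ],
)

```text
time_s: 12.68
tcp_pos: [0.5049, -0.087, 0.1855]
eef_rot: [180.0, 0.1, -15.9]
contact_force: [0.3, -0.1, -0.9]
gripper_width: 0.0517
gripper_force: 18.0
```

Call:
step_arm(
  plan=[
    [-0.01, 0.12, 0, 0, 46],
    [-0.02, 0.24, 0, 0, 46],
    [-0.02, 0.36, 0, 0, 46],
    [-0.02, 0.46, 0, 0, 46],
    [-0.02, 0.51, 0, 0, 46],
    [-0.02, 0.51, 0.1, 0, 46],
    [-0.02, 0.51, 0.2, 0, 46],
    [-0.02, 0.51, 0.3, 0, 46],
    [-0.02, 0.51, 0.4, 0, 46],
    [-0.02, 0.51, 0.4, 0, 46],
    [-0.02, 0.51, 0.4, 0, 46],
  ],
)

```text
time_s: 13.6
tcp_pos: [0.4649, -0.2067, 0.0852]
eef_rot: [179.9, 0.3, -16.0]
contact_force: [1.2, -0.5, -0.1]
gripper_width: 0.0515
gripper_force: 18.0
```

```bash
python3 - <<'E'
from h import *
n,u0,v0,w='scene',170,180,160
f=eyes.capture(n);cv2.imwrite('pics/c4.png',cv2.resize(f[v0:v0+w,u0:u0+w,::-1],(600,600),interpolation=cv2.INTER_CUBIC))
m=avg(3)[0];print(m)
P=m[:3]
for z in (-.011,.024,-.019,0): print(z,(proj(n,P+[0,0,z])-[u0,v0])*3.75)
E
```

```text
[ 4.67500e-01 -2.06700e-01  8.78000e-02 -1.59305e+01  1.95200e-01
  2.03000e-01 -8.69700e-01 -1.64000e-02 -2.18000e-02  1.12000e-02
  5.16000e-02  1.80000e+01]
-0.011 [[283.11010245 333.82780367]]
0.024 [[274.45023562 294.21629106]]
-0.019 [[285.02245774 342.57519977]]
0 [[280.44066323 321.61739358]]
```

View pics/c4.png

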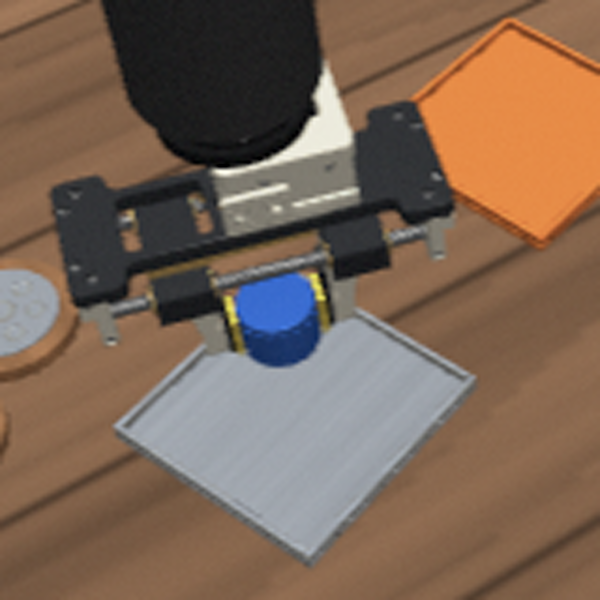

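The crop shows the cap upright between the fingers (top centre about (277,304)), over the steel tray (centre about (305,425)). It sits a few mm lower in the pads than at the grasp, so I set it down by feel.

Call:
step_arm(
  plan=[
    [0, 0, 0.06, 0, 46],
    [0, 0, 0.12, 0, 46],
    [0, 0, 0.17, 0, 46],
    [0, 0, 0.2, 0, 46],
    [0, 0, 0.22, 0, 46],
    [0, 0, 0.22, 0, 46],
    [0, 0, 0.22, 0, 46],
  ],
)

```text
time_s: 14.38
tcp_pos: [0.4671, -0.2066, 0.0321]
eef_rot: [-180.0, -0.0, -15.9]
contact_force: [-0.1, -1.5, -0.9]
gripper_width: 0.0516
gripper_force: 18.0
```

```bash
python3 m.py
```

```text
turn 63.2484 xyz [ 0.4673 -0.2066  0.0323] F [ 0.0647 -0.0237 -0.8722] M [-0.0417  0.0229 -0.042 ] [ 0.0514 17.9999]
```

Call:
step_arm(
  plan=[
    [0, 0, 0.004, 0, 46],
    [0, 0, 0.01, 0, 46],
    [0, 0, 0.016, 0, 46],
    [0, 0, 0.022, 0, 46],
    [0, 0, 0.028, 0, 46],
    [0, 0, 0.028, 0, 46],
  ],
)

```text
time_s: 15.03
tcp_pos: [0.4664, -0.2065, 0.0242]
eef_rot: [180.0, 0.0, -16.0]
contact_force: [0.2, -0.1, -0.7]
gripper_width: 0.0513
gripper_force: 18.0
```

```bash
python3 m.py
```

```text
turn 63.2386 xyz [ 0.4665 -0.2065  0.0244] F [ 0.0543 -0.2209 -0.2229] M [-0.0461 -0.0324  0.0249] [ 0.0512 17.9999]
```

Call:
step_arm(
  plan=[
    [0, 0, 0.003, 0, 46],
    [0, 0, 0.006, 0, 46],
    [0, 0, 0.009, 0, 46],
    [0, 0, 0.012, 0, 46],
    [0, 0, 0.012, 0, 46],
  ],
)

```text
time_s: 15.6
tcp_pos: [0.4666, -0.2065, 0.0214]
eef_rot: [180.0, 0.0, -16.0]
contact_force: [0.4, 0.3, -1.8]
gripper_width: 0.0514
gripper_force: 18.0
```

```bash
python3 m.py
```

```text
turn 63.2385 xyz [ 0.4666 -0.2065  0.0215] F [ 0.1571 -0.2984 -0.0498] M [0.0123 0.0175 0.0304] [ 0.0513 17.9999]
```

Call:
step_arm(
  plan=[
    [0, 0, 0.003, 0, 46],
    [0, 0, 0.006, 0, 46],
    [0, 0, 0.009, 0, 46],
    [0, 0, 0.009, 0, 46],
  ],
)

```text
time_s: 16.08
tcp_pos: [0.4665, -0.2065, 0.0191]
eef_rot: [180.0, 0.0, -16.0]
contact_force: [-0.5, -0.2, -0.2]
gripper_width: 0.0516
gripper_force: 18.0
```

```bash
python3 m.py
```

```text
turn 63.2354 xyz [ 0.4666 -0.2065  0.0192] F [-0.1867 -0.0917 -0.2188] M [-0.0115  0.0205  0.0333] [ 0.0516 17.9999]
```

Call:
step_arm(
  plan=[
    [0, 0, 0.003, 0, 46],
    [0, 0, 0.006, 0, 46],
    [0, 0, 0.008, 0, 46],
    [0, 0, 0.008, 0, 46],
  ],
)

```text
time_s: 16.57
tcp_pos: [0.4666, -0.2065, 0.0172]
eef_rot: [180.0, 0.0, -16.0]
contact_force: [-0.6, -0.0, -1.1]
gripper_width: 0.0513
gripper_force: 18.0
```

```bash
python3 m.py
```

```text
turn 63.239999999999995 xyz [ 0.4666 -0.2065  0.0173] F [ 0.4361  0.4436 -0.8944] M [-0.0537  0.0135 -0.0153] [ 0.0516 17.9999]
```

Call:
step_arm(
  plan=[
    [0, 0, 0.003, 0, 46],
    [0, 0, 0.006, 0, 46],
    [0, 0, 0.006, 0, 46],
  ],
)

```text
time_s: 16.97
tcp_pos: [0.4665, -0.2065, 0.0157]
eef_rot: [180.0, 0.0, -16.0]
contact_force: [-0.1, -0.5, -0.2]
gripper_width: 0.0513
gripper_force: 18.0
```

```bash
python3 m.py
```

```text
turn 63.238099999999996 xyz [ 0.4666 -0.2065  0.0158] F [ 0.1603  0.1599 -0.6818] M [ 0.0044 -0.0221 -0.0007] [ 0.0516 17.9999]
```

Call:
step_arm(
  plan=[
    [0, 0, 0.003, 0, 46],
    [0, 0, 0.006, 0, 46],
    [0, 0, 0.006, 0, 46],
  ],
)

```text
time_s: 17.37
tcp_pos: [0.4668, -0.2065, 0.0152]
eef_rot: [180.0, -0.0, -15.9]
contact_force: [-3.5, 2.6, 9.8]
gripper_width: 0.0517
gripper_force: 18.0
```

```bash
python3 m.py
```

```text
turn 63.260999999999996 xyz [ 0.4668 -0.2065  0.0151] F [-3.0938  2.0021 10.092 ] M [ 0.729   1.1198 -0.0261] [ 0.0516 18.0011]
```

Contact with the tray floor is at the expected height and about 10 N. I ease off a little, open the fingers and rise.

Call:
step_arm(
  plan=[
    [0, 0, -0.003, 0, 46],
    [0, 0, -0.003, 0, 46],
    [0, 0, -0.003, 0, 54],
    [0, 0, -0.003, 0, 57],
    [0, 0, -0.003, 0, 60],
    [0, 0, -0.003, 0, 63],
    [0, 0, -0.003, 0, 70],
    [0, 0, -0.003, 0, 76],
    [0, 0, -0.003, 0, 76],
    [0, 0, -0.003, 0, 76],
  ],
)

```text
time_s: 18.35
tcp_pos: [0.4665, -0.2065, 0.0149]
eef_rot: [180.0, 0.0, -16.0]
contact_force: [0.7, 0.1, -0.0]
gripper_width: 0.0755
gripper_force: 0.0
```

```bash
python3 m.py
```

```text
turn 63.2339 xyz [ 0.4666 -0.2065  0.015 ] F [ 0.0242  0.4123 -0.1701] M [-0.0049 -0.0083  0.0279] [0.0762 0.    ]
```

Call:
step_arm(
  plan=[
    [0, 0, -0.04, 0, 76],
    [0, 0, -0.1, 0, 76],
    [0, 0, -0.2, 0, 76],
    [0, 0, -0.32, 0, 76],
    [0, 0, -0.45, 0, 76],
    [0, 0, -0.58, 0, 76],
    [0, 0, -0.65, 0, 76],
    [0, 0, -0.65, 0, 76],
    [0, 0, -0.65, 0, 76],
  ],
)

```text
time_s: 19.25
tcp_pos: [0.4672, -0.2065, 0.1794]
eef_rot: [-179.9, -0.2, -16.0]
contact_force: [-0.0, -0.4, -1.4]
gripper_width: 0.076
gripper_force: 0.0
```

```bash
python3 - <<'E'
from h import *
cv2.imwrite('pics/s5.png',eyes.capture('scene')[:,:,::-1]);print(r.get_state()['tcp_pos'])
E
```

```text
[ 0.46636012 -0.20637086  0.17800727]
```

View pics/s5.png

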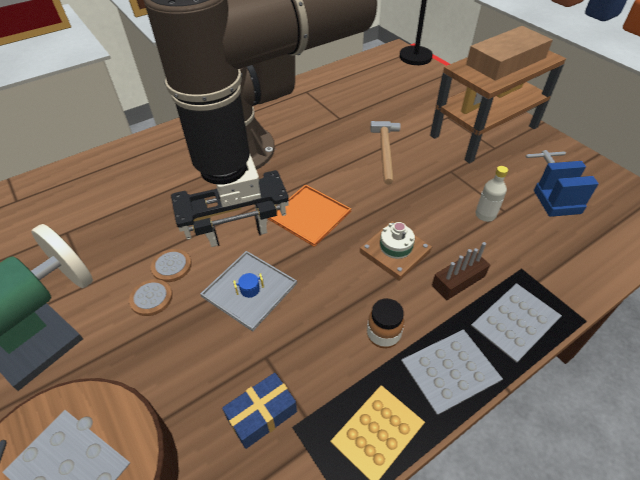

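The cap stands upright at (249,286) in the middle of the steel tray and the gripper is clear above it. The jar at (398,235) is open, and the other things are where they were.

```bash
python3 -c "
from plant import workorder
print(workorder.close_job())"
```

```text
the job is handed in; nothing more can be done
None
```

The jar is open: the cap was squeezed at 18 N, turned about 60° to its stop and lifted off. It is now right way up in the steel tray with the gripper clear, and the job is handed in; no verdict came back.

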